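Damp check of a shelf repair plug with a sprung moisture probe

ROBOT

A 6-joint arm with a two-finger parallel gripper is mounted at the origin on the work surface. World frame = base frame: x ahead of the robot, y to its left, z up, the work surface at z = 0. Lengths are in m, angles in rad, forces in N, time in s.
With the tool pointing down it reaches from about 0.35 to 0.775 m from the base axis. Payload 7.3 kg.
Tool frame: the origin (TCP) lies at the very end of the fingers, on their centre line; the grasp point (between the pads) lies robot.pinch_z behind it (robot.pinch_z is the distance from the TCP to the grasp point, in m); y points along the fingers, z is the direction in which the jaws open and shut, and the axes are right-handed (so a half turn about y gives the same grasp; the last joint's range is limited). The gripper opens to 92 mm and grips with 3 to 60 N. Pads are 19 mm wide; open, the fingers measure 130 mm over their backs; the gripper's body (75 mm by 190 mm) begins 47 mm behind the grasp point.
Start: joints at [1.161, 0.342, 1.524, -0, 1.275, -0.146], TCP at [0.137, 0.507, 0.227] pointing down, gripper open.
Joint ranges: [-2.53, 2.53], [-0.77, 2.02], [0.04, 2.7], [-1, 4.14], [0.28, 2.66], [-3.11, 3.11]. Speed limits (rad/s): [2.57, 2.57, 3.14, 3.14, 3.14, 3.14].

INTERFACE

Orientations are given as [roll, pitch, yaw] about the fixed x, y, z axes, in that order (R = Rz(yaw) Ry(pitch) Rx(roll)).
In Python, from cell import status, viewer, robot gives the robot as it stands. The module is installed in compiled form; this text tells all that it offers.
- The arm moves only by the shell command python3 -m pendant 'ROWS' [FORCE]. ROWS is JSON, a list that holds one entry, the list of rows, each a list of 7 numbers: the shift along the tool's x, y, z in cm, then the turn, a rotation vector about the tool's x, y, z in rad, then the finger opening in cm, from 0 to 9.18. A call has 1 to 20 rows; each row is the pose to reach, as a shift and turn from the pose commanded when the call began, along the tool's axes at that moment; what a row does not reach only later rows make up. A row lasts 1/10 s, in which the tool goes at most 50 mm and 8.59 degrees, less where a joint would pass 70% of its speed; a pose out of reach is approached as far as the arm can. A call with a gripper value outside its range is refused whole. The fingers move at their own pace and stop on an object; FORCE is the grip in N (left out, the last holds). Time passes only in rows, so rows that repeat a pose let the fingers close. It gives the time, the measured TCP pose, the force and the opening at its end, in the units of the state.
- status.observe(): the state, without advancing time (a new reading comes with each control period).
- viewer.read_camera(name): name is "side" or "top" or "wrist"; returns a dict with "image" (384x512x3 uint8, red, green, blue), "range_z" (384x512 float32, m along the optical axis (not along the pixel's ray), 0 where there is no reading), "fx", "fy", "cx", "cy" (pixels), "camera_from_world" (4x4, takes a point from world to camera coordinates). Camera axes: x right, y up, looking along -z (the intrinsics and any distortion apply to the point x, -y, -z); pixel columns grow to the right and rows downward; lengths in m; the calibration is good to about 2 mm. A picture is of the moment at which its call begins.
- robot.hand_in(): hands the job in, once; it reports no verdict.
The state is a dict: "time": time; "qpos": joint angles; "qvel": joint speeds; "joint_efforts": joint torques, N m; "tool_pos": TCP position; "tool_rot": TCP orientation; "contact_force": force on the tool from outside, world axes, zero at the start; "torque": the same for the moment, N m; "opening": finger opening in m.
Only numpy, scipy, OpenCV 4.12 (cv2) and the standard library are available. Lean on these libraries where they do the work, as an engineer would, in place of code of your own. Each camera call takes 0.05 s, during which the arm holds its last target. There are 200 camera calls.

TASK

First turn the meter's dial clockwise until its pointer is at the red mark, let go of it and leave it there. Then lift the orange moisture probe out of its dock and hold it upright with its brass tip on the bare wood inside the blue ring of the oak plug, pressing lightly so that the sprung tip is pushed about half-way in. Finish while still holding the probe there, and do not disturb the other things on the shelf.

Things in the scene. Friction and masses are not known exactly. Their poses are not given: they have to be found in the camera images.
- dial (a joint): the meter's dial, vertical axis, rad; clockwise from above increases it; range 0 to 3.15. At 0 the pointer looks along the meter's +y (the robot's left), at 1.57 along its +x (away from the robot). White ticks every 0.35 rad; the one red mark stands at 1.75. Starts at 0.3 to 0.9; light friction (0.03 N m), stays where left.
- dial_grip (a point): on the dial's axis, 26 mm above the meter's top (76 mm above the shelf); turns with the dial. The grip is a white upright bar, 44 mm long along this point's y (the pointer, a red line on its top, looks to +y), 13 mm thick along x, 4.5 to 38.5 mm above the meter's top, on a grey skirt 48 mm in diameter, 4.5 mm high. z is up.
- probe_grip (a point): centre of the handle of the loose probe (110 to 180 g), which stands upright in its dock, this point 113 mm above the shelf. z runs along the probe's axis from tip to handle. Orange round handle, 28 mm diameter, to 37 mm above and below this point; then a black flange 32 mm in diameter, 6 mm thick, resting on the dock; then a steel barrel, 18 mm diameter, to 88 mm below; then the tip.
- probe: the same probe; origin on its axis at the lower end of the steel barrel, z towards the top of the handle.
- probe_tip (a point): the end of the probe's brass tip, 8 mm diameter (5 mm flat end), on the probe's axis, 102 mm below probe_grip when out; it slides in with joint plunger.
- plunger (a joint): how far the brass tip is pushed into the barrel, m: 0 out (14 mm showing) to 0.010 fully in. Spring: 1 N to start, 400 N/m, so 3 N at half-way (0.005) and 5 N fully in.
- spot (a point): the marked spot: centre of the top of a fixed round pale-oak repair plug, 60 mm diameter, 2 mm proud of the shelf (this point 2 mm above the shelf), with a blue painted ring, 50 mm outside and 24 mm inside diameter, round the bare centre. z is up.
- plug: the same plug; origin at the centre of its underside, on the shelf.
- dock: the probe's dock, fixed black block 75 x 75 x 70 mm high, 23 mm vertical hole through its middle; the probe's tip comes clear when lifted 60 mm. Origin at the centre of the underside, hole along z.
- jar: closed glass jar, 68 mm diameter, 95 mm high, loose: leave alone. Origin at the centre of its underside.
- phone_stand: black hard silicone phone stand, 85 x 70 mm, 90 mm high, loose: leave alone. Origin at the centre of its underside.
- incense_holder: blue ceramic incense holder, 88 mm diameter, 24 mm high, loose: leave alone. Origin at the centre of its underside.
- tray: green plastic stacking tray with a steel key in it, 150 x 220 mm, 75 mm high, loose: leave alone. Origin at the centre of its underside.
- meter: fixed grey box, 130 deep (x) x 120 wide (y) x 50 mm high, black top with the dial 12 mm nearer the robot than its centre and a green display on the far side. Origin at the centre of its underside; x points away from the robot at yaw 0.
There are look-alikes about, which are no part of the job. What is shaped like the probe but turquoise is not meant.

How it is judged:
On the way, in this order (a step that is already met when the one before it is completed fails the run):
1. dial set to the red mark and let go, probe still in its dock (value of joint dial between 1.63 and 1.87 rad and contact force between the fingers and meter below 0.1 N and distance between probe and dock below 0.035 m), for 0.2 s.
2. probe lifted clear of its dock in the gripper (z of probe_tip in the frame of dock above 0.072 m and contact force between the fingers and probe above 1 N), for 0.1 s.
At the end, for the whole second after the job is handed in: The dial stands within 0.12 rad of the red mark; the gripper holds the probe upright within 8 degrees, its tip within 12 mm of the spot's centre, pushed 2 to 8 mm in (about half-way), pressing on the plug with 1 to 6 N, still and free of its dock (value of joint dial between 1.63 and 1.87 rad and horizontal distance between probe_tip and spot below 0.012 m and angle between probe_grip's own z axis and vertical below 0.14 rad and value of joint plunger between 0.002 and 0.008 m and contact force between probe and plug between 1 and 6 N and contact force between the fingers and probe above 1 N and contact force between probe and dock below 0.1 N and linear speed of probe below 0.02 m/s); the arm keeps its last pose, push and grip.
It fails at once if jar pushed aside (over 20 mm) or tipped (distance of jar from where it was at the start of the episode above 0.02 m or angle between jar's own z axis and vertical above 0.2 rad).
It fails at once if phone stand pushed aside (over 20 mm) or tipped (distance of phone_stand from where it was at the start of the episode above 0.02 m or angle between phone_stand's own z axis and vertical above 0.2 rad).
It fails at once if incense holder pushed aside (over 20 mm) or tipped (distance of incense_holder from where it was at the start of the episode above 0.02 m or angle between incense_holder's own z axis and vertical above 0.2 rad).
It fails at once if tray pushed aside (over 20 mm) or tipped (distance of tray from where it was at the start of the episode above 0.02 m or angle between tray's own z axis and vertical above 0.2 rad).
It fails at once if probe pressed on the plug harder than lightly (over 15 N) (contact force between probe and plug above 15 N).
It also fails if it takes over 61 s, if anything falls off the work surface, if the arm or the gripper's body presses on something with over 40 N, if the wrist force passes 120 N, or if a joint passes its speed limit or range.

## Working session

There is one attempt and no reset: what is moved stays moved. The work goes in short steps, Python scripts to look and compute and a shell command to move; the robot and the scene stay as the last step left them, time stands still between calls to the robot, and variables do not carry over. Pictures are saved under pics/ and viewed, about 8 in all and at most 12, crops included, and the job is handed in when it is done.

```bash
mkdir -p pics; cat > h.py <<'E'
import numpy as np, cv2, pickle
from cell import status, viewer, robot
def shot(n,f=None):
    c=viewer.read_camera(n)
    if f: cv2.imwrite('pics/'+f,c['image'][:,:,::-1])
    pickle.dump(c,open(''+n+'.pkl','wb')); return c
def load(n): return pickle.load(open(''+n+'.pkl','rb'))
def ray(c,u,v):
    M=np.linalg.inv(c['camera_from_world']); d=np.array([(u-c['cx'])/c['fx'],-(v-c['cy'])/c['fy'],-1.])
    return M[:3,3],M[:3,:3]@d
def plane(c,u,v,z):
    o,d=ray(c,u,v); return o+d*(z-o[2])/d[2]
def pts(c):
    v,u=np.mgrid[:384,:512]; o,_=ray(c,0,0); R=np.linalg.inv(c['camera_from_world'])[:3,:3]
    d=np.stack([(u-c['cx'])/c['fx'],-(v-c['cy'])/c['fy'],-np.ones(u.shape)],-1)
    return o+(d@R.T)*c['range_z'][...,None]
def proj(c,p):
    q=c['camera_from_world']@np.append(p,1); return c['cx']-c['fx']*q[0]/q[2], c['cy']+c['fy']*q[1]/q[2]
E
python3 - <<'E'
from h import *
a=shot('top','top0.png');b=shot('side','side0.png')
for c in (a,b): print(c['fx'],c['cx'],c['cy'],np.linalg.inv(c['camera_from_world']).round(3).tolist(),[k for k in c])
print(status.observe(),robot.pinch_z)
E
```

```text
378.14089515856466 249.12582733617677 190.8135713923809 [[0.004, 0.985, -0.174, 0.412], [-1.0, 0.004, -0.003, -0.113], [-0.003, 0.174, 0.985, 1.078], [0.0, 0.0, 0.0, 1.0]] ['image', 'range_z', 'fx', 'fy', 'cx', 'cy', 'camera_from_world']
403.5259258378684 257.3842028697546 195.85619628820706 [[0.765, 0.462, -0.448, -0.045], [-0.644, 0.549, -0.533, -0.808], [-0.001, 0.696, 0.718, 1.034], [0.0, 0.0, 0.0, 1.0]] ['image', 'range_z', 'fx', 'fy', 'cx', 'cy', 'camera_from_world']
{'time': 0.1, 'qpos': array([ 1.16100266e+00,  3.42659183e-01,  1.52488476e+00,  2.79126725e-05,
        1.27538452e+00, -1.46029794e-01]), 'qvel': array([-0.00097451, -0.00186876, -0.00157291,  0.00168841,  0.00026575,
        0.00227325]), 'joint_efforts': array([ 1.73523000e-03, -4.32008457e+01, -2.44695908e+01,  7.19863339e-02,
        5.25017094e-02, -7.74658929e-05]), 'tool_pos': array([0.1367243 , 0.5065318 , 0.22612409]), 'tool_rot': array([-1.57211404e+00,  2.20784377e-04, -2.63772162e-01]), 'contact_force': array([-0.23151052, -0.68104295,  0.58154006]), 'torque': array([-0.05011319, -0.01842395,  0.00763102]), 'opening': 0.09152888788804375} 0.0188
```

View pics/top0.png

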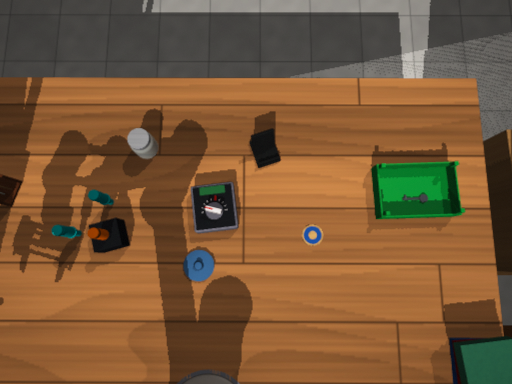

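View pics/side0.png

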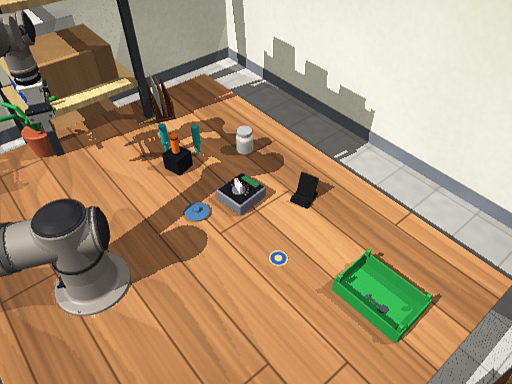

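The top view shows the robot base at (208,380). Orange or probe-like candidates:
- Orange probe in the black dock at (98,233): this one matches the description.
- Turquoise look-alikes at (100,198) and (66,231): rejected.

Blue, round candidates:
- Plug with a pale centre at (313,235): chosen.
- Incense holder at (199,265): rejected.

The meter's dial is at (213,209). In the side view the probe is at (175,143), the plug at (278,258) and the dial at (239,187).

```bash
python3 - <<'E'
from h import *
a=load('top');b=load('side')
im=a['image'];s=b['image']
H=lambda i:cv2.cvtColor(i,cv2.COLOR_RGB2HSV)
def cent(m,lo,box):
    h=H(m);k=cv2.inRange(h,*lo); z=np.zeros_like(k);x0,y0,x1,y1=box;z[y0:y1,x0:x1]=k[y0:y1,x0:x1];return z
# ring
for c,box in((a,(295,215,330,255)),(b,(262,245,295,272))):
    m=cent(c['image'],((100,120,80),(130,255,255)),box); ct=max(cv2.findContours(m,0,2)[0],key=cv2.contourArea)
    e=cv2.fitEllipse(ct);print('ring',e,plane(c,*e[0],.002).round(4))
# dock top, probe, via depth
for n,c,ob,tb in(('top',a,(80,215,135,255),(45,180,120,245)),('side',b,(160,128,190,158),(150,115,210,160))):
    P=pts(c); h=c['image']
    o=cent(h,((3,150,100),(15,255,255)),ob)>0
    q=P[o&(P[...,2]>.06)&(P[...,2]<.2)]; 
    q2=q[q[:,2]>.146]; print(n,'orange',len(q),q.mean(0).round(4),q.max(0).round(4),'top',len(q2),q2.mean(0).round(4) if len(q2) else 0)
    t=cent(h,((82,90,40),(98,255,255)),tb); nn,l,st,_=cv2.connectedComponentsWithStats(t)
    for i in range(1,nn):
        if st[i,4]>30: qq=P[(l==i)&(P[...,2]>.03)];print('turq',len(qq),qq.mean(0).round(3),qq.min(0).round(3),qq.max(0).round(3))
P=pts(a)
g=P.reshape(-1,3)
k=(abs(g[:,2]-.07)<.006)&(g[:,0]>.2)&(g[:,0]<.7)&(g[:,1]>.1)&(g[:,1]<.42)
d=g[k];
if len(d):
    r=cv2.minAreaRect(d[:,:2].astype(np.float32)*1000);print('dock rect',r)
k=(abs(g[:,2]-.05)<.006)&(g[:,0]>.2)&(g[:,0]<.6)&(g[:,1]>-.15)&(g[:,1]<.1)
print('meter',cv2.minAreaRect(g[k][:,:2].astype(np.float32)*1000))
k=(g[:,2]>.08)&(g[:,2]<.1)&(g[:,0]>.2)&(g[:,0]<.5)&(g[:,1]>-.15)&(g[:,1]<.1)
print('dial bar',k.sum(),g[k].mean(0),cv2.minAreaRect(g[k][:,:2].astype(np.float32)*1000))
k=(g[:,2]>.02)&(g[:,2]<.3)&(g[:,0]>.25)&(g[:,0]<.7)&(g[:,1]>-.3)
u=np.flatnonzero(k)
m=np.zeros(384*512,np.uint8);m[k]=255
nn,l,st,_=cv2.connectedComponentsWithStats(m.reshape(384,512))
for i in range(1,nn):
    if st[i,4]>40: qq=P[l==i];print('obj',st[i],qq.min(0).round(3),qq.max(0).round(3))
A=cv2.resize(im[170:260,40:250],None,fx=3.6,fy=3.6,interpolation=2)
B=cv2.resize(s[115:235,140:350],None,fx=2.1,fy=2.1,interpolation=2)
w=max(A.shape[1],B.shape[1]);o=np.zeros((A.shape[0]+B.shape[0],w,3),np.uint8);o[:A.shape[0],:A.shape[1]]=A;o[A.shape[0]:,:B.shape[1]]=B
cv2.imwrite('pics/crop.png',o[:,:,::-1]);print(o.shape)
E
```

```text
ring ((312.1015625, 234.59237670898438), (15.732961654663086, 16.187244415283203), 154.98077392578125) [ 0.477  -0.2882  0.002 ]
ring ((277.8363342285156, 257.5869140625), (11.52457046508789, 14.459723472595215), 95.46770477294922) [ 0.4751 -0.2865  0.002 ]
top orange 125 [0.4684 0.2707 0.1377] [0.482  0.2918 0.1539] top 91 [0.471  0.2722 0.15  ]
turq 224 [0.565 0.278 0.111] [0.553 0.267 0.031] [0.579 0.297 0.144]
turq 258 [0.476 0.357 0.117] [ 0.412 -0.113  0.031] [0.49  0.38  1.078]
side orange 143 [0.4657 0.2689 0.1193] [0.4832 0.312  0.1536] top 36 [0.4685 0.2729 0.1507]
turq 168 [0.469 0.354 0.102] [-0.045 -0.808  0.031] [0.487 0.378 1.034]
turq 166 [0.559 0.272 0.102] [-0.045 -0.808  0.031] [0.579 0.297 1.034]
dock rect ((545.6314086914062, 233.6411895751953), (140.5350341796875, 300.7668762207031), 49.84038162231445)
meter ((546.0476684570312, -13.795257568359375), (119.29605865478516, 119.89351654052734), 7.011760711669922)
dial bar 0 [nan nan nan] ((0.0, 0.0), (0.0, 0.0), 0.0)
obj [137 152  12   6  44] [0.697 0.18  0.02 ] [0.7   0.206 0.068]
obj [258 156  22   9  61] [ 0.676 -0.195  0.02 ] [ 0.7   -0.135  0.029]
obj [  0 174  20   8  47] [0.623 0.549 0.02 ] [0.63  0.575 0.092]
obj [ 191  181   48   52 2061] [ 0.48 -0.08  0.02] [0.622 0.052 0.093]
obj [ 88 189  26  16 252] [0.553 0.267 0.022] [0.584 0.297 0.144]
obj [  88  217   40   36 1027] [0.425 0.226 0.02 ] [0.518 0.319 0.154]
obj [ 52 224  30  14 287] [0.464 0.351 0.021] [0.494 0.38  0.143]
obj [194 261   9   9  52] [0.381 0.019 0.02 ] [0.402 0.041 0.029]
(576, 756, 3)<stdin>:29: RuntimeWarning: Mean of empty slice.
  ret = um.true_divide(
```

View pics/crop.png

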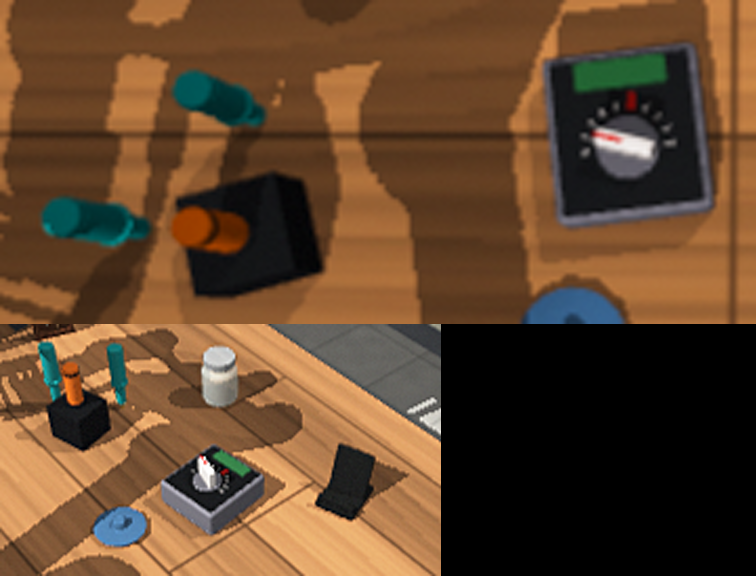

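The crop confirms the orange probe standing in the black dock, with the turquoise ones loose beside it to the +x and +y sides. The dial's red-topped pointer looks left and slightly up, about 0.45 rad. The red mark is just below the display, at crop (631,100). Next I measure the dial and work out the first move.

```bash
cat >> h.py <<'E'
from scipy.spatial.transform import Rotation as Ro
def rel(p,yaw_deg):
    s=status.observe(); R=Ro.from_euler('xyz',s['tool_rot']); T=Ro.from_euler('xyz',[-np.pi/2,0,np.radians(yaw_deg)])
    print('from',s['tool_pos'].round(4),np.degrees(s['tool_rot']).round(2),'t',round(s['time'],2))
    print('shift cm',(R.inv().apply(np.array(p)-s['tool_pos'])*100).round(2),'rotvec',(R.inv()*T).as_rotvec().round(3))
E
python3 - <<'E'
from h import *
a=load('top');b=load('side')
for n,c in(('top',a),('side',b)):
    P=pts(c);h=cv2.cvtColor(c['image'],cv2.COLOR_RGB2HSV);z=P[...,2]
    reg=(P[...,0]>.47)&(P[...,0]<.65)&(P[...,1]>-.1)&(P[...,1]<.06)
    k=reg&(z>.08)&(z<.1);q=P[k];print(n,'bar',k.sum(),q.mean(0).round(4),cv2.minAreaRect(q[:,:2].astype(np.float32)*1000))
    m=reg&(z>.04)&(z<.06);q=P[m];print('meter',cv2.minAreaRect(q[:,:2].astype(np.float32)*1000))
    red=((h[...,0]<6)|(h[...,0]>172))&(h[...,1]>120)&(h[...,2]>80)
    print('red mark',P[red&m].mean(0).round(4),'pointer',P[red&reg&(z>.075)].mean(0).round(4))
rel([.539,-.0155,.2],-108.5)
E
```

```text
top bar 84 [ 0.5387 -0.0148  0.0878] ((539.0671997070312, -14.672481536865234), (43.06230163574219, 13.185169219970703), 78.65274047851562)
meter ((551.4981079101562, -13.011749267578125), (130.31472778320312, 120.07960510253906), 7.2019476890563965)
red mark [ 0.5704 -0.0112  0.0524] pointer [ 0.5417 -0.0015  0.0892]
side bar 46 [ 0.5352 -0.0149  0.0878] ((536.0082397460938, -13.781391143798828), (42.317134857177734, 12.371530532836914), 76.4238510131836)
meter ((548.1334838867188, -10.802459716796875), (132.47674560546875, 123.21570587158203), 8.364805221557617)
red mark [ 0.5712 -0.0079  0.0535] pointer [ 0.539  -0.0029  0.0899]
from [0.1367 0.5065 0.2261] [-9.008e+01  1.000e-02 -1.511e+01] t 0.1
shift cm [ 52.45   2.65 -39.91] rotvec [1.00e-03 1.63e+00 1.00e-03]
```

```bash
python3 -m pendant '[[[13,2,-10,0,0.4,0,6],[26,2.6,-20,0,0.8,0,6],[39,2.6,-30,0,1.2,0,6],[52.4,2.6,-39.9,0,1.517,0,6],[52.4,2.6,-39.9,0,1.517,0,6],[52.4,2.6,-39.9,0,1.517,0,6],[52.4,2.6,-39.9,0,1.517,0,6],[52.4,2.6,-39.9,0,1.517,0,6],[52.4,2.6,-39.9,0,1.517,0,6],[52.4,2.6,-39.9,0,1.517,0,6],[52.4,2.6,-39.9,0,1.517,0,6],[52.4,2.6,-39.9,0,1.517,0,6],[52.4,2.6,-39.9,0,1.517,0,6],[52.4,2.6,-39.9,0,1.517,0,6],[52.4,2.6,-39.9,0,1.517,0,6],[52.4,2.6,-39.9,0,1.517,0,6],[52.4,2.6,-39.9,0,1.517,0,6],[52.4,2.6,-39.9,0,1.517,0,6]]]'
python3 - <<'E'
from h import *
c=shot('wrist','w1.png')
rel([.538,-.015,.061],-102)
E
```

```text
time: 1.9
tool_pos: [0.5381, -0.0136, 0.2011]
tool_rot: [-1.571, 0.0, -1.779]
contact_force: [-0.5, 0.6, 0.2]
opening: 0.0598
from [ 0.5383 -0.0138  0.2011] [-8.9980e+01  1.0000e-02 -1.0193e+02] t 1.95
shift cm [ 0.13 14.01 -0.  ] rotvec [-0.     0.001 -0.   ]
```

View pics/w1.png

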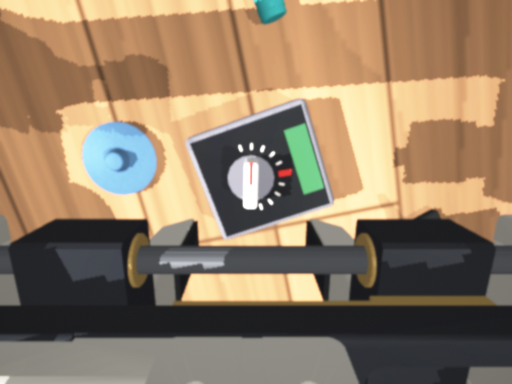

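The wrist view shows the dial bar upright at about (251,182), aligned with the jaw plane. The fingers straddle it evenly (inner edges at 197 and 305). I get a close measurement from it.

```bash
python3 - <<'E'
from h import *
c=load('wrist')
P=pts(c);h=cv2.cvtColor(c['image'],cv2.COLOR_RGB2HSV);z=P[...,2]
reg=np.zeros(z.shape,bool);reg[110:230,190:330]=1
k=reg&(z>.08)&(z<.1);q=P[k];print('bar',k.sum(),q.mean(0).round(4),cv2.minAreaRect(q[:,:2].astype(np.float32)*1000))
m=reg&(z>.04)&(z<.06);q=P[m];print('meter',cv2.minAreaRect(q[:,:2].astype(np.float32)*1000))
red=((h[...,0]<6)|(h[...,0]>172))&(h[...,1]>120)&(h[...,2]>80)
print('mark',P[red&m].mean(0).round(4))
E
```

```text
bar 630 [ 0.5392 -0.0131  0.0882] ((539.1238403320312, -14.188865661621094), (43.15376281738281, 12.177294731140137), 77.83483123779297)
meter ((550.78955078125, -13.228950500488281), (130.3729705810547, 120.35881805419922), 6.964792251586914)
mark [ 0.5742 -0.0169  0.0518]
```

```bash
python3 -m pendant '[[[0.08,4,0.1,0,0,0,5],[0.08,8,0.1,0,0,0,5],[0.08,11,0.1,0,0,0,5],[0.08,12.5,0.1,0,0,0,5],[0.08,13.5,0.1,0,0,0,5],[0.08,14,0.1,0,0,0,5],[0.08,14,0.1,0,0,0,5],[0.08,14,0.1,0,0,0,3],[0.08,14,0.1,0,0,0,1],[0.08,14,0.1,0,0,0,1],[0.08,14,0.1,0,0,0,1],[0.08,14,0.1,0,0,0,1],[0.08,14,0.1,0,0,0,1],[0.08,14,0.1,0,0,0,1]]]' 10
```

```text
time: 3.35
tool_pos: [0.5368, -0.0155, 0.0606]
tool_rot: [-1.577, -0.0, -1.78]
contact_force: [-8.6, 1.2, 7.3]
opening: 0.0127
```

```bash
python3 -m pendant '[[[0,0,-0.25,0,0,0,1],[0,0,-0.25,0,0.12,0,1],[0,0,-0.25,0,0.24,0,1],[0,0,-0.25,0,0.36,0,1],[0,0,-0.25,0,0.48,0,1],[0,0,-0.25,0,0.6,0,1],[0,0,-0.25,0,0.72,0,1],[0,0,-0.25,0,0.84,0,1],[0,0,-0.25,0,0.96,0,1],[0,0,-0.25,0,1.08,0,1],[0,0,-0.25,0,1.2,0,1],[0,0,-0.25,0,1.3,0,1],[0,0,-0.25,0,1.38,0,1],[0,0,-0.25,0,1.42,0,1],[0,0,-0.25,0,1.42,0,1],[0,0,-0.25,0,1.42,0,1]]]' 10
```

```text
time: 4.95
tool_pos: [0.5339, -0.0119, 0.0606]
tool_rot: [-1.576, -0.007, 3.082]
contact_force: [-9.3, 15.1, 10.2]
opening: 0.0129
```

```bash
python3 -m pendant '[[[0,0,0,0,0,0,3],[0,0,0,0,0,0,5],[0,0,0,0,0,0,5],[0,0,0,0,0,0,5],[0,0,0,0,0,0,5],[0,-4,0,0,0,0,5],[0,-8,0,0,0,0,5],[0,-12,0,0,0,0,5],[0,-14,0,0,0,0,5],[0,-14,0,0,0,0,5],[0,-14,0,0,0,0,5],[0,-14,0,0,0,0,5]]]'
python3 - <<'E'
from h import *
c=shot('wrist','w2.png')
P=pts(c);h=cv2.cvtColor(c['image'],cv2.COLOR_RGB2HSV);z=P[...,2]
reg=np.zeros(z.shape,bool);reg[60:240,150:400]=1
k=reg&(z>.08)&(z<.1);q=P[k];print('bar',k.sum(),q.mean(0).round(4),cv2.minAreaRect(q[:,:2].astype(np.float32)*1000))
m=reg&(z>.04)&(z<.06);q=P[m];print('meter',cv2.minAreaRect(q[:,:2].astype(np.float32)*1000))
red=((h[...,0]<6)|(h[...,0]>172))&(h[...,1]>120)&(h[...,2]>80)
print('mark',P[red&m].mean(0).round(4),'ptr',P[red&k].mean(0).round(4))
t=shot('top');P=pts(t);o=P[(P[...,2]>.147)&(P[...,2]<.16)&(P[...,0]>.44)&(P[...,0]<.5)&(P[...,1]>.24)&(P[...,1]<.31)]
print('probe top',len(o),o.mean(0),(o.max(0)+o.min(0))/2)
rel([.47,.2725,.24],-135)
E
```

```text
time: 6.15
tool_pos: [0.5363, -0.0154, 0.1992]
tool_rot: [-1.571, -0.003, 3.082]
contact_force: [0.5, 0.3, -1.0]
opening: 0.05
bar 644 [ 0.5405 -0.0148  0.0882] ((539.6222534179688, -14.621992111206055), (12.238961219787598, 43.55520248413086), 86.7002944946289)
meter ((551.14111328125, -13.258071899414062), (129.97186279296875, 120.41326904296875), 7.242587566375732)
mark [ 0.5742 -0.0165  0.052 ] ptr [ 0.5522 -0.0159  0.0893]
probe top 95 [0.47190465 0.27206051 0.14988842] [0.47111616 0.27226122 0.15027676]
from [ 0.5364 -0.0154  0.1992] [-9.002e+01 -1.600e-01  1.766e+02] t 6.25
shift cm [  8.35  -4.04 -28.34] rotvec [ 0.002 -0.845  0.002]
```

View pics/w2.png

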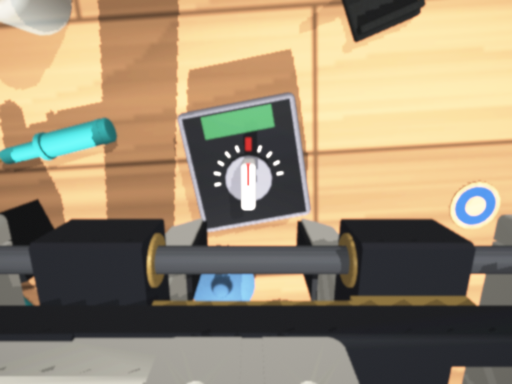

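The wrist view shows the pointer (248,175) looking straight at the red mark (248,145), which gives a dial angle of about 1.75, and the jaws are clear of it. Next I go above the probe.

```bash
python3 -m pendant '[[[1,-4,-3,0,-0.1,0,6],[3,-4,-10,0,-0.25,0,6],[5,-4,-17,0,-0.4,0,6],[7,-4,-24,0,-0.6,0,6],[8.35,-4,-28.3,0,-0.845,0,6],[8.35,-4,-28.3,0,-0.845,0,6],[8.35,-4,-28.3,0,-0.845,0,6],[8.35,-4,-28.3,0,-0.845,0,6],[8.35,-4,-28.3,0,-0.845,0,6],[8.35,-4,-28.3,0,-0.845,0,6],[8.35,-4,-28.3,0,-0.845,0,6]]]'
python3 - <<'E'
from h import *
c=shot('wrist','w3.png')
P=pts(c);h=cv2.cvtColor(c['image'],cv2.COLOR_RGB2HSV);z=P[...,2]
o=(h[...,0]<18)&(h[...,1]>150)&(z>.146)&(z<.158)
q=P[o];print('top',len(q),q.mean(0).round(4),[x/1000 for x in cv2.minEnclosingCircle(q[:,:2].astype(np.float32)*1000)[0]],cv2.minEnclosingCircle(q[:,:2].astype(np.float32)*1000)[1])
v,u=np.nonzero(o);print(u.mean(),v.mean())
rel([.471,.2723,.1],-135)
E
```

```text
time: 7.35
tool_pos: [0.4711, 0.2706, 0.2407]
tool_rot: [-1.571, -0.0, -2.359]
contact_force: [-0.1, 0.0, -0.5]
opening: 0.0601
top 92 [0.4782 0.2777 0.1482] [0.47155557250976565, 0.27292193603515624] 13.854307174682617
247.8586956521739 180.57608695652175
from [0.471  0.2708 0.2407] [ -90.     -0.   -135.12] t 7.4
shift cm [-0.11 14.07 -0.11] rotvec [-0.    -0.002  0.   ]
```

View pics/w3.png

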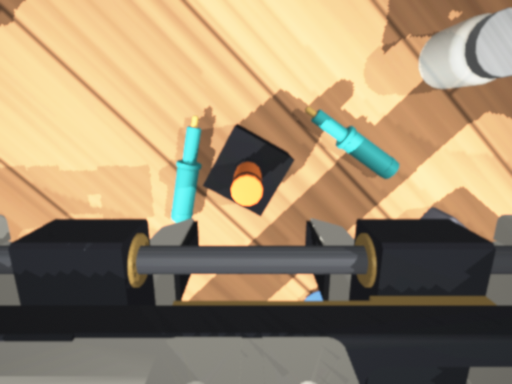

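The orange probe's top is at (247,190), midway between the jaws. The two turquoise ones stand off the jaw axis at about (185,190) and (360,145), so the descent is clear.

```bash
python3 -m pendant '[[[-0.1,4,-0.1,0,0,0,6],[-0.1,8,-0.1,0,0,0,6],[-0.1,11,-0.1,0,0,0,6],[-0.1,13,-0.1,0,0,0,6],[-0.1,14,-0.1,0,0,0,6],[-0.1,14.4,-0.1,0,0,0,6],[-0.1,14.4,-0.1,0,0,0,5],[-0.1,14.4,-0.1,0,0,0,4],[-0.1,14.4,-0.1,0,0,0,3],[-0.1,14.4,-0.1,0,0,0,2],[-0.1,14.4,-0.1,0,0,0,2],[-0.1,14.4,-0.1,0,0,0,2],[-0.1,14.4,-0.1,0,0,0,2],[-0.1,14.4,-0.1,0,0,0,2]]]' 25
```

```text
time: 8.8
tool_pos: [0.4707, 0.2737, 0.0974]
tool_rot: [-1.571, 0.001, -2.356]
contact_force: [-1.8, 0.8, 5.5]
opening: 0.0277
```

```bash
python3 -m pendant '[[[0,-1,0,0,0,0,2],[0,-3,0,0,0,0,2],[0,-5,0,0,0,0,2],[0,-7,0,0,0,0,2],[0,-9,0,0,0,0,2],[0,-11,0,0,0,0,2],[0,-13,0,0,0,0,2],[0,-14,0,0,0,0,2],[0,-14,0,0,0,0,2],[0,-14,0,0,0,0,2],[0,-14,0,0,0,0,2]]]'
python3 - <<'E'
from h import *
rel([.476,-.2873,.17],-165)
E
```

```text
time: 9.9
tool_pos: [0.4699, 0.2732, 0.2355]
tool_rot: [-1.572, -0.002, -2.356]
contact_force: [0.7, -0.6, -1.6]
opening: 0.0279
from [0.4699 0.2732 0.2355] [-9.0050e+01 -1.2000e-01 -1.3498e+02] t 9.9
shift cm [39.2   6.59 40.05] rotvec [0.    0.524 0.002]
```

```bash
python3 -m pendant '[[[1,0,1,0,0,0,2],[3,0,3,0,0,0,2],[5.2,0,5.3,0,0.05,0,2],[7.5,0,7.7,0,0.1,0,2],[9.8,0,10,0,0.14,0,2],[12.1,0,12.4,0,0.18,0,2],[14.4,0,14.7,0,0.22,0,2],[16.7,0,17.1,0,0.26,0,2],[19,0,19.4,0,0.3,0,2],[21.3,0,21.8,0,0.34,0,2],[23.6,0,24.1,0,0.38,0,2],[25.9,0,26.5,0,0.42,0,2],[28.2,0,28.8,0,0.46,0,2],[30.5,0,31.2,0,0.5,0,2],[32.8,0,33.5,0,0.524,0,2],[35.1,0,35.9,0,0.524,0,2],[37.2,0,38,0,0.524,0,2],[38.6,0,39.4,0,0.524,0,2],[39.2,0,40.05,0,0.524,0,2],[39.2,0,40.05,0,0.524,0,2]]]'
python3 - <<'E'
from h import *
a=shot('top');b=shot('side','side2.png');w=shot('wrist','w4.png')
for n,c in(('top',a),('side',b)):
    P=pts(c);h=cv2.cvtColor(c['image'],cv2.COLOR_RGB2HSV)
    k=(h[...,0]>100)&(h[...,0]<130)&(h[...,1]>120)&(P[...,2]<.02)&(P[...,0]>.43)&(P[...,0]<.52)&(abs(P[...,1]+.287)<.04)
    q=P[k];print(n,'ring',len(q),((q.max(0)+q.min(0))/2).round(4))
P=pts(b);h=cv2.cvtColor(b['image'],cv2.COLOR_RGB2HSV);z=P[...,2];near=(abs(P[...,0]-.476)<.06)&(abs(P[...,1]+.287)<.06)
for lo,hi in((.14,.155),(.155,.175),(.175,.185),(.19,.215),(.215,.235),(.235,.26)):
    q=P[near&(z>lo)&(z<hi)]
    if len(q): print(lo,len(q),q.mean(0).round(4),q.min(0).round(4),q.max(0).round(4))
x=cv2.resize(b['image'][140:320,180:400],None,fx=3,fy=3,interpolation=2);cv2.imwrite('pics/s2c.png',x[:,:,::-1])
rel([.476,-.2873,.17],-165)
E
```

```text
time: 11.9
tool_pos: [0.4763, -0.2875, 0.2362]
tool_rot: [-1.572, -0.0, -2.881]
contact_force: [0.5, 0.0, -0.7]
opening: 0.0279Traceback (most recent call last):
  File "<stdin>", line 6, in <module>
    return umr_maximum(a, axis, None, out, keepdims, initial, where)
ValueError: zero-size array to reduction operation maximum which has no identity
```

View pics/w4.png

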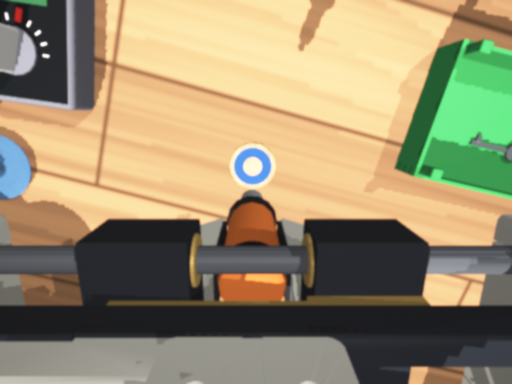

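In the wrist view the probe is held straight between the jaws. The barrel end is at about (252,197) and the plug ring is at (253,166), all on one column. Next I cast the ring centre and check the probe axis from the side camera.

```bash
python3 - <<'E'
from h import *
b=load('side');w=load('wrist')
h=cv2.cvtColor(w['image'],cv2.COLOR_RGB2HSV);m=cv2.inRange(h,(100,120,80),(130,255,255));m[:, :200]=0;m[:,310:]=0;m[:130]=0;m[205:]=0
e=cv2.fitEllipse(max(cv2.findContours(m,0,2)[0],key=cv2.contourArea));print(e,plane(w,*e[0],.002).round(4))
P=pts(b);z=P[...,2];near=(abs(P[...,0]-.476)<.05)&(abs(P[...,1]+.287)<.05)
h=cv2.cvtColor(b['image'],cv2.COLOR_RGB2HSV)
for zz in np.arange(.14,.28,.01):
    k=near&(abs(z-zz)<.005); q=P[k]
    if len(q): print(zz.round(3),len(q),q.mean(0).round(4),np.median(h[k],0))
for p in([.476,-.287,.15],[.476,-.287,.255]): print(proj(b,p))
x=cv2.resize(b['image'][90:290,180:400],None,fx=2.7,fy=2.7,interpolation=2);cv2.imwrite('pics/s2c.png',x[:,:,::-1])
rel([.476,-.2873,.17],-165)
E
```

```text
((252.2247772216797, 165.72109985351562), (33.637733459472656, 34.302364349365234), 91.84229278564453) [ 0.4774 -0.2898  0.002 ]
0.15 3 [ 0.476  -0.2866  0.1539] [ 18. 129. 150.]
0.16 3 [ 0.4765 -0.2897  0.1622] [ 18.  43. 151.]
0.17 10 [ 0.4722 -0.2906  0.1704] [ 99.  23. 137.]
0.18 15 [ 0.4722 -0.2907  0.1796] [ 90.   6. 146.]
0.19 14 [ 0.4726 -0.2903  0.1897] [ 93.   7. 159.]
0.2 10 [ 0.4715 -0.2909  0.1984] [ 75.   12.5 109. ]
0.21 14 [ 0.47   -0.2917  0.2132] [107.5 186.5  31.5]
0.22 34 [ 0.4693 -0.2945  0.2194] [ 12.  219.5 138. ]
0.23 17 [ 0.4682 -0.293   0.2298] [ 12. 222. 219.]
0.24 33 [ 0.4663 -0.2891  0.2406] [ 13. 218. 230.]
0.25 52 [ 0.468  -0.29    0.2503] [ 17.   74.5 223.5]
0.26 60 [ 0.469  -0.2936  0.2602] [ 23.  23. 221.]
0.27 66 [ 0.4689 -0.2927  0.2699] [ 23.   24.5 220.5]
0.28 41 [ 0.4651 -0.282   0.2801] [ 24.  30. 102.]
(np.float64(280.042486421055), np.float64(226.95890367810662))
(np.float64(281.61221049515694), np.float64(201.58815565153787))
from [ 0.4767 -0.2857  0.2367] [ -90.04    0.   -164.94] t 12.05
shift cm [0.11 6.67 0.14] rotvec [ 0.001  0.001 -0.   ]
```

View pics/s2c.png

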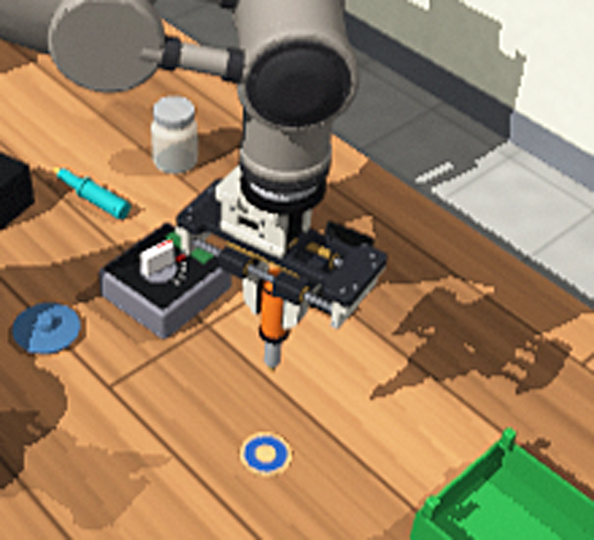

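The side view shows the probe upright in the gripper, tip above the plug at crop (265,453), and the dial unchanged. One turquoise look-alike is lying down at crop (95,195). It is not part of the job and is clear of everything. I descend to just above contact.

```bash
python3 -m pendant '[[[0.1,3,0.1,0,0,0,2],[0.1,6,0.1,0,0,0,2],[0.1,9,0.1,0,0,0,2],[0.1,11,0.1,0,0,0,2],[0.1,12.5,0.1,0,0,0,2],[0.1,13.5,0.1,0,0,0,2],[0.1,14,0.1,0,0,0,2],[0.1,14.2,0.1,0,0,0,2],[0.1,14.2,0.1,0,0,0,2],[0.1,14.2,0.1,0,0,0,2],[0.1,14.2,0.1,0,0,0,2]]]'
python3 - <<'E'
from h import *
b=shot('side');a=shot('top')
print([status.observe()[k].round(4) for k in('tool_pos','contact_force')])
x=cv2.resize(b['image'][195:285,220:340],None,fx=6,fy=6,interpolation=2);cv2.imwrite('pics/s3c.png',x[:,:,::-1])
print([proj(b,p) for p in([.4751,-.2865,.002],[.4751,-.2865,.1])])
E
```

```text
time: 13.15
tool_pos: [0.4763, -0.2884, 0.0953]
tool_rot: [-1.57, 0.001, -2.88]
contact_force: [-0.2, -0.4, -1.9]
opening: 0.0274
[array([ 0.4761, -0.2883,  0.0951]), array([ 0.0369,  0.4033, -0.829 ])]
[(np.float64(277.82733818333327), np.float64(257.5850028091504)), (np.float64(279.0227503818139), np.float64(237.95591771994208))]
```

View pics/s3c.png

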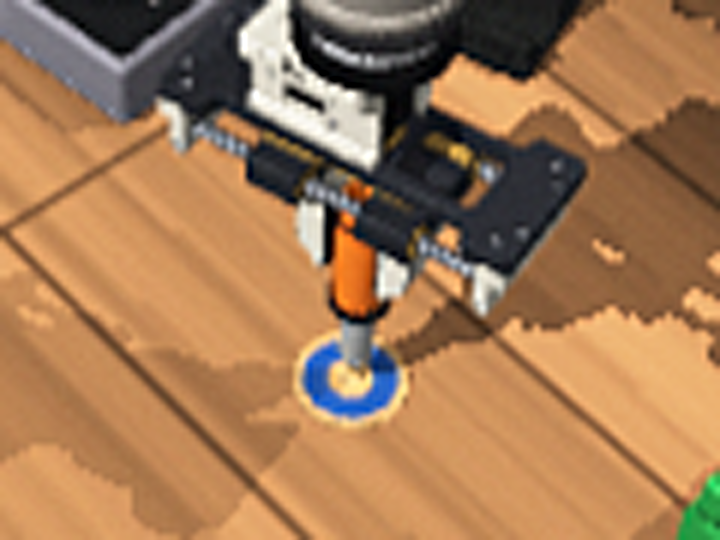

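The tip (crop about 357,376) is just above the bare centre, (351,380), and within about 3 mm of it. I lower it gently.

```bash
python3 -m pendant '[[[0.1,0.2,-0.1,0,0,0,2],[0.1,0.4,-0.1,0,0,0,2],[0.1,0.55,-0.1,0,0,0,2],[0.1,0.7,-0.1,0,0,0,2],[0.1,0.8,-0.1,0,0,0,2],[0.1,0.9,-0.1,0,0,0,2],[0.1,0.95,-0.1,0,0,0,2],[0.1,1,-0.1,0,0,0,2],[0.1,1,-0.1,0,0,0,2],[0.1,1,-0.1,0,0,0,2],[0.1,1,-0.1,0,0,0,2]]]'
python3 - <<'E'
from h import *
for _ in range(3):
    b=shot('wrist'); s=status.observe(); print([s[k].round(4) for k in('tool_pos','contact_force')],s['time'])
E
```

```text
time: 14.35
tool_pos: [0.4748, -0.2875, 0.0848]
tool_rot: [-1.571, 0.0, -2.88]
contact_force: [-0.9, 1.0, 1.1]
opening: 0.0277
[array([ 0.4748, -0.2875,  0.0848]), array([-1.5977,  1.155 ,  1.051 ])] 14.4
[array([ 0.4748, -0.2874,  0.0847]), array([ 0.2355, -0.0116,  1.0103])] 14.45
[array([ 0.4748, -0.2875,  0.0847]), array([-0.6824,  0.4764,  1.3307])] 14.5
```

```bash
python3 -m pendant '[[[0,0.05,0,0,0,0,2],[0,0.1,0,0,0,0,2],[0,0.13,0,0,0,0,2],[0,0.13,0,0,0,0,2],[0,0.13,0,0,0,0,2],[0,0.13,0,0,0,0,2],[0,0.13,0,0,0,0,2],[0,0.13,0,0,0,0,2]]]'
python3 - <<'E'
from h import *
f=[]
for _ in range(6):
    w=shot('wrist'); s=status.observe(); f.append(s['contact_force'])
print(s['tool_pos'],np.mean(f,0),np.degrees(s['tool_rot']),s['time'])
b=shot('side');t=shot('top')
x=cv2.resize(b['image'][195:285,220:340],None,fx=6,fy=6,interpolation=2);cv2.imwrite('pics/s4c.png',x[:,:,::-1])
P=pts(t)
for n,c in(('top',t),):
    z=P[...,2];k=(z>.08)&(z<.1)&(abs(P[...,0]-.538)<.05)&(abs(P[...,1]+.015)<.05);q=P[k]
    if len(q): print('bar',len(q),cv2.minAreaRect(q[:,:2].astype(np.float32)*1000))
P=pts(b);z=P[...,2]
for zz in np.arange(.03,.12,.01):
    q=P[(abs(z-zz)<.005)&(abs(P[...,0]-.476)<.03)&(abs(P[...,1]+.287)<.03)]
    if len(q): print(zz.round(3),len(q),q.mean(0).round(4))
E
```

```text
time: 15.3
tool_pos: [0.4748, -0.2875, 0.0834]
tool_rot: [-1.571, 0.0, -2.88]
contact_force: [-0.8, 0.4, 0.7]
opening: 0.0276
[ 0.47478208 -0.28745782  0.08338722] [-0.38912698  0.96876554  1.79366672] [-9.00039916e+01  3.33269663e-03 -1.64999113e+02] 15.6
bar 83 ((538.4240112304688, -15.099363327026367), (13.40943717956543, 41.86962127685547), 89.54936981201172)
0.03 10 [ 0.4704 -0.2915  0.0297]
0.04 13 [ 0.471  -0.2916  0.0396]
0.05 3 [ 0.4698 -0.2951  0.0497]
0.06 26 [ 0.4687 -0.2932  0.0617]
0.07 16 [ 0.4654 -0.2927  0.07  ]
0.08 14 [ 0.4654 -0.2913  0.0803]
0.09 26 [ 0.4647 -0.2893  0.0905]
0.1 43 [ 0.4664 -0.2921  0.0998]
0.11 37 [ 0.4656 -0.2908  0.11  ]
```

View pics/s4c.png

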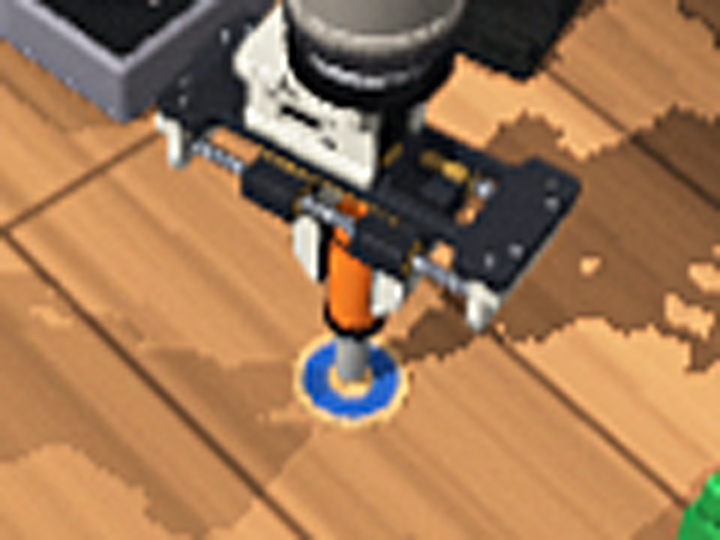

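The probe stands upright with its tip at crop (350,382), centred inside the ring. The force rise is about 3 N, which matches half-way. Handing in.

```bash
python3 -c "
from cell import robot
print(robot.hand_in())"
```

```text
the job is handed in; nothing more can be done
None
```

I turned the dial to the red mark and let go, then lifted the orange probe out of its dock. I handed in while holding it upright on the plug; no verdict was reported.

**Last checks**
- **Dial:** the close wrist view after letting go gave about 1.75 rad. A coarser top view at the end read about 0.05 rad lower, still within the 0.12 rad tolerance.
- **Probe position:** it is upright, and the side view shows the tip centred in the ring. My measurements of the spot differ by about 3 mm between cameras, against a 12 mm limit.
- **Pressing force:** the force on the tool rose by about 3 N from the free-hanging reading, and the tool height implies the tip is pushed in about 5 mm. Both match half-way, but each is inferred rather than read directly.

**Less certain**
- One turquoise look-alike seemed to stand in the first views but was lying down in a later side view. I don't know what toppled it; nothing in the force readings showed a collision.
- I saw no change to the jar, phone stand, incense holder or tray, but I did not re-measure their positions.

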